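Lock the bench isolator off

ROBOT

A 6-joint arm with a two-finger parallel gripper is mounted at the origin on the work surface. World frame = base frame: x ahead of the robot, y to its left, z up, the work surface at z = 0. Lengths are in mm, angles in rad, forces in N, time in s.
With the tool pointing down it reaches from about 350 to 975 mm from the base axis. Payload 7.1 kg.
Tool frame: the origin (TCP) lies midway between the tips of the shut fingers; the grasp point (between the pads) lies 19 mm behind it; z points along the fingers, y is the line along which they close (so a half turn about z gives the same grasp; the last joint's range is limited). The gripper opens to 88 mm and grips with 3 to 60 N. Pads are 20 mm wide; open, the fingers measure 115 mm over their backs; the gripper's body (75 mm by 178 mm) begins 61 mm behind the grasp point.
Start: joints at [-1.317, 0.423, 1.63, -0, 1.089, -0.019], TCP at [168.412, -601.866, 222.675] pointing down, gripper open.
Joint ranges: [-3, 3], [-0.9, 2.11], [0.09, 2.58], [-1.31, 4.45], [0.11, 2.69], [-2.54, 2.54]. Speed limits (rad/s): [2.39, 2.39, 3.01, 3.14, 3.14, 3.14].

INTERFACE

Orientations are given as a rotation vector (axis times angle).
In Python, from workcell import get_obs, get_image, camera_params, close_job gives the robot as it stands.
- The arm moves only by the shell command python3 -m creep 'ROWS' [OPENING]. ROWS is a JSON object of lists of equal length, an entry for each row: "delta_pos": the shift along the tool's x, y, z in m, a list of three; "twist": the turn, a rotation vector about the tool's x, y, z in degrees, a list of three. A call has 1 to 20 rows; each row shifts and turns the commanded pose from where the row before left it, along the tool's axes as they then stand; what a row does not reach is not made up. A row lasts 1/12 s, in which the tool goes at most 41.7 mm and 7.16 degrees, less where a joint would pass 70% of its speed; a pose out of reach is approached as far as the arm can. A call with a gripper value outside its range is refused whole. OPENING is the opening, from 0 (shut) to 1 (fully open), set as the call begins (- or left out, the last holds). The fingers move at their own pace and stop on an object; the grip force is fixed at half the most. Time passes only in rows, so rows that do not move let the fingers close. It gives the time, the measured TCP pose, the force, the opening and the grip force at its end, in the units of the state.
- get_obs(): the state, without advancing time (a new reading comes with each control period).
- get_image(name): name is "side" or "top"; returns (picture, depth): 400x640x3 uint8, red, green, blue; 400x640 float32, mm along the optical axis (not along the pixel's ray), 0 where there is no reading.
- camera_params(name): a dict with "camera_matrix" (3x3 intrinsics, pixels), "extrinsics" (4x4, takes a point from camera to world coordinates). Camera axes: x right, y down, z forward; pixel columns grow to the right and rows downward; lengths in mm; the calibration is good to about 2 mm. A picture is of the moment at which its call begins. camera_params takes no time and is no camera call.
- close_job(): hands the job in; it is judged then, once.
The state is a dict: "t": time; "qpos": joint angles; "qvel": joint speeds; "joint_torque": joint torques, N m; "ee_pos": TCP position; "orientation": TCP orientation; "ft_force": force on the tool from outside, world axes, zero at the start; "moment": the same for the moment, N m; "width": finger opening in mm; "grasp_force": force on a finger pad.
Only numpy, scipy, OpenCV 4.12 (cv2) and the standard library are available. Lean on these libraries where they do the work, as an engineer would, in place of code of your own. Each camera call takes 0.05 s, during which the arm holds its last target. There are 200 camera calls.

TASK

Make the bench dead before the circuit board is worked on. Pull the isolator's sprung lock bolt out to its stop, where it stays by itself, swing the black lever from on round to its off detent, then push the bolt fully home again so that it locks the lever off. Leave the carton, circuit board, tin and cutters where they are.

Things in the scene. Friction and masses are not known exactly. Their poses are not given: they have to be found in the camera images.
- isolator: Rotary isolator fixed to the bench: grey enclosure 130 x 220 mm (x, y), flat top at z = 77 mm, centred on a plywood board 180 x 300 x 12 mm. Origin: centre of the board's underside, on the bench; z up, y along the long side. On top: a black lever on an upright hub (axis at x = 0, y = 30 mm) and, towards the -y end, a steel lock bolt.
- hub_axis (a point): Point on the lever's upright turning axis, at x = 0, y = 30, z = 111 mm of the isolator (mid-height of the lever); axes as the isolator. The hub is 56 mm in diameter, up to z = 125 mm; below it a steel disc of 50 mm radius, up to z = 90 mm, has two notches for the bolt's nose.
- lever_end (a point): Middle of the free end face of the black lever, 110 mm from the hub axis, at z = 111 mm; turns with the lever, its y axis pointing along the lever away from the hub. The lever is a straight bar 24 mm wide and 28 mm high (z = 97 to 125 mm).
- handle (a joint): Lever angle, rad: 0 = on, lever along the isolator's +y; grows anticlockwise from above to 1.571 = off, lever along the isolator's -x. Both ends are stops. A spring throws it to the nearer end (middle 0.785; about 0.35 N m). With the bolt home, the bolt's nose stands in a notch and blocks the lever.
- bolt (a joint): Lock bolt travel, m: 0 = home, nose in the disc's notch; grows as it is pulled along the isolator's -y to its stop at 0.034. Its spring draws it home from below about 0.020 and holds it out beyond; it takes about 8 N either way. It can go home only with the lever fully on or fully off.
- bolt_plate (a point): Middle of the top edge of the bolt's upright steel plate, z = 127 mm; moves with the bolt. Plate 60 mm wide (isolator x), 10 mm thick (y), 48 mm high (z = 79 to 127 mm); at y = -80 mm of the isolator when home, -114 at the stop. Inward of it lie a bar and a guide staple, up to z = 98 mm; above z = 98 mm, 77 mm are free from plate to hub when home.
- carton: Bystander: cardboard box 75 x 120 x 50 mm, loose. Origin: centre of its underside.
- circuit_board: Bystander: green circuit board 100 x 150 mm, up to 14 mm high, lying loose. Origin: centre of its underside.
- wick_tin: Bystander: round metal tin 68 mm in diameter, 36 mm high, loose. Origin: centre of its underside.
- cutters: Bystander: small side cutters 115 mm long, 12 mm high, lying loose along their x. Origin: below the pivot.

How it is judged (in metres and radians):
On the way, in this order (a step that is already met when the one before it is completed fails the run):
1. the lock bolt is pulled out to its stop (value of joint bolt above 0.03 m and value of joint handle below 0.2 rad), for 0.1 s.
2. the lever is turned to its off detent with the bolt out (value of joint handle above 1.47 rad and value of joint bolt above 0.025 m), for 0.2 s.
3. the lock bolt is pushed home with the lever off (value of joint bolt below 0.004 m and value of joint handle above 1.47 rad), for 0.2 s.
At the end, for the whole second after the job is handed in: The lever rests at off (joint above 1.47 rad, within 0.1 of the stop), the bolt is home (within 4 mm) and the bystanders lie still (all of step 3 and linear speed of each of carton, circuit_board, wick_tin, cutters below 0.02 m/s); the robot touches nothing.
It fails at once if the carton is moved by more than 20 mm (distance of carton from where it was at the start of the episode above 0.02 m).
It fails at once if the circuit board is moved by more than 20 mm (distance of circuit_board from where it was at the start of the episode above 0.02 m).
It fails at once if the wick tin is moved by more than 20 mm (distance of wick_tin from where it was at the start of the episode above 0.02 m).
It fails at once if the cutters is moved by more than 20 mm (distance of cutters from where it was at the start of the episode above 0.02 m).
It also fails if it takes over 54 s, if anything falls off the work surface, if the arm or the gripper's body presses on something with over 40 N, if the wrist force passes 120 N, or if a joint passes its speed limit or range.

## Working session

There is one attempt and no reset: what is moved stays moved. The work goes in short steps, Python scripts to look and compute and a shell command to move; the robot and the scene stay as the last step left them, time stands still between calls to the robot, and variables do not carry over. Pictures are saved under pics/ and viewed, at most 10 in all, crops included, and the job is handed in when it is done.

```bash
mkdir -p pics; ls
cat > h.py <<'E'
import numpy as np, cv2
from workcell import *
def snap(n,tag):
    im,d=get_image(n); cv2.imwrite(f'pics/{tag}.png',im[:,:,::-1]); np.save(f'pics/{tag}.npy',d); return im,d
def cloud(n,d):
    p=camera_params(n);K=np.array(p['camera_matrix']);E=np.array(p['extrinsics'])
    v,u=np.mgrid[0:400,0:640]; P=np.stack([(u-K[0,2])/K[0,0]*d,(v-K[1,2])/K[1,1]*d,d,np.ones_like(d)],-1)
    return (P@E.T)[...,:3]
E
python3 - <<'E'
from h import *
for n in('top','side'):
    snap(n,n+'0')
    print(np.round(camera_params(n)['extrinsics'],2).tolist())
o=get_obs();print(o)
E
```

```text
pics
[[0.01, -1.0, 0.08, 529.07], [-1.0, -0.0, 0.03, 53.17], [-0.03, -0.08, -1.0, 893.03], [0.0, 0.0, 0.0, 1.0]]
[[-0.9, -0.25, 0.36, 239.12], [-0.44, 0.54, -0.72, 793.63], [-0.02, -0.8, -0.6, 750.01], [0.0, 0.0, 0.0, 1.0]]
{'t': 0.1, 'qpos': array([-1.31700202e+00,  4.23774728e-01,  1.63058014e+00, -2.18581060e-06,
        1.08859942e+00, -1.89862058e-02]), 'qvel': array([ 0.0005105 , -0.00118415, -0.00285903, -0.00130176, -0.00069724,
        0.00066782]), 'joint_torque': array([-1.94054919e-03, -5.45614243e+01, -2.74324554e+01,  6.44418458e-02,
        1.87968073e-02, -3.07324069e-05]), 'ee_pos': array([ 168.29152086, -601.41023969,  221.98613206]), 'orientation': array([-3.11107779e+00, -4.26973142e-01,  2.53443837e-04]), 'ft_force': array([-0.3192126 , -0.37950424,  0.46511203]), 'moment': array([ 0.01564613, -0.0104744 , -0.01252332]), 'grasp_force': 0.0, 'width': 87.59248343746151}
```

View pics/top0.png

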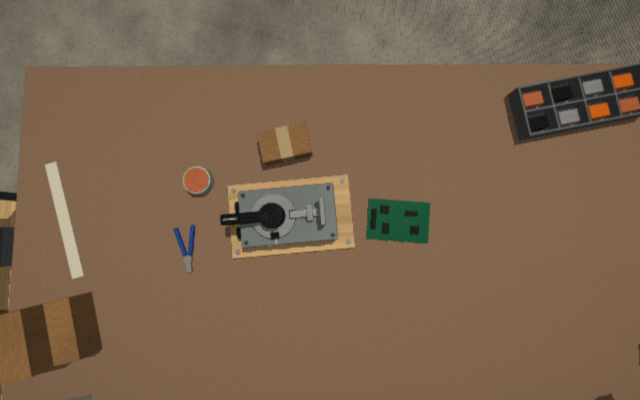

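View pics/side0.png

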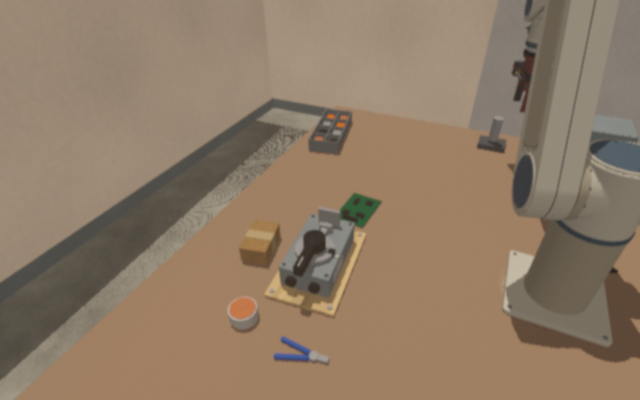

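The top view shows the isolator centred near (290,217), with its lever end at (222,219), hub at (272,215) and bolt plate at (321,211). The carton is at (285,144), tin at (197,181), cutters at (188,250) and circuit board at (398,221). The lever points to world +y, so off is towards the robot (-x).

Run:
```python
from h import *
im=cv2.imread('pics/top0.png')[:,:,::-1];d=np.load('pics/top0.npy');P=cloud('top',d)
v,u=np.mgrid[0:400,0:640]
roi=(u>215)&(u<360)&(v>170)&(v<262)
def rep(n,m):
    q=P[m];r=cv2.minAreaRect(q[:,:2].astype(np.float32));print(n,len(q),'med',np.median(q,0).round(1),'rect',np.round(r[0],1),np.round(r[1],1),round(r[2],2))
z=P[...,2]
print('bench z',np.median(z[300:340,250:350]))
rep('encl',roi&(abs(z-77)<5))
rep('board',roi&(abs(z-12)<5))
rep('lever+hub',roi&(z>116)&(z<135)&(u<300))
rep('lever',roi&(z>116)&(z<135)&(u<255))
rep('plate',roi&(z>115)&(z<135)&(u>300))
for n,r in dict(pcb=(360,435,192,248),carton=(250,318,118,168),tin=(180,214,162,198),cut=(170,200,220,275)).items():
    rep(n,(u>r[0])&(u<r[1])&(v>r[2])&(v<r[3])&(z>5)&(z<60))
```

```text
bench z -0.3903174851084259
encl 3387 med [559.9 120.4  76.8] rect [561.7 148.8] [130.  219.7] 5.48
board 3228 med [548.  105.6  11.9] rect [561.8 148.8] [180.2 300.3] 5.43
lever+hub 962 med [555.1 196.8 124.6] rect [558.7 219.2] [ 53.7 136.2] 0.28
lever 390 med [551.  249.6 124.5] rect [551.9 250.1] [23.9 75.1] 5.4
plate 130 med [568.7  69.  126.5] rect [569.8  69.1] [58.3  9.9] 5.59
pcb 860 med [ 551.2 -110.1    6.6] rect [ 548.3 -114.8] [150.2 110. ] 87.88
carton 1741 med [731.5 160.5  50. ] rect [736.  161.7] [ 76.4 119.9] 12.62
tin 694 med [645.3 370.3  34.8] rect [646.5 374.4] [65.6 65.8] 1.68
cut 399 med [485.  397.3  10.4] rect [479.5 402.6] [113.1  52.4] 9.83
```

```bash
cat >> h.py <<'E'
from scipy.spatial.transform import Rotation as R
O=np.array([561.7,148.8,0]); a=np.radians(5.43)
A=np.array([[np.cos(a),-np.sin(a),0],[np.sin(a),np.cos(a),0],[0,0,1]])
def iso():
    "TCP in the isolator's frame, yaw of tool x relative to isolator x"
    o=get_obs(); r=A.T@R.from_rotvec(o['orientation']).as_matrix()
    print('t',round(o['t'],2),'iso',(A.T@(o['ee_pos']-O)).round(1),'yaw',np.degrees(np.arctan2(r[1,0],r[0,0])).round(2),'zdir',r[:,2].round(3),'F',(A.T@o['ft_force']).round(1),'w',round(o['width'],1),'g',round(o['grasp_force'],1))
E
python3 -m creep '{"delta_pos":[[0,0,0],[0,0,0],[0.018,-0.0245,0],[0.018,-0.0245,0],[0.018,-0.0245,0],[0.018,-0.0245,0],[0.018,-0.0245,0],[0.018,-0.0245,0],[0.018,-0.0245,0],[0.018,-0.0245,0],[0.018,-0.0245,0],[0.018,-0.0245,0],[0.018,-0.0245,0],[0.018,-0.0245,0],[0.018,-0.0245,0],[0.018,-0.0245,0],[0.018,-0.0245,0],[0.018,-0.0245,0],[0.018,-0.0245,0],[0.018,-0.0245,0]],"twist":[[0,0,5.1],[0,0,5.1],[0,0,0],[0,0,0],[0,0,0],[0,0,0],[0,0,0],[0,0,0],[0,0,0],[0,0,0],[0,0,0],[0,0,0],[0,0,0],[0,0,0],[0,0,0],[0,0,0],[0,0,0],[0,0,0],[0,0,0],[0,0,0]]}' 1; python3 -c "from h import *;iso()"
```

```text
t: 1.77
ee_pos: [449.6, -130.7, 222.5]
orientation: [-3.138, -0.149, 0.0]
ft_force: [0.7, -0.3, 0.0]
width: 87.8
grasp_force: 0.0
t 1.77 iso [-138.1 -267.6  222.5] yaw 0.0 zdir [-0.  0. -1.] F [ 0.7 -0.4  0. ] w 87.8 g 0.0
```

```bash
python3 -m creep '{"delta_pos":[[0.017,-0.0233,0],[0.017,-0.0233,0],[0.017,-0.0233,0],[0.017,-0.0233,0],[0.017,-0.0233,0],[0.017,-0.0233,0],[0.017,-0.0233,0],[0.017,-0.0233,0],[0,0,0.02],[0,0,0.02],[0,0,0.02],[0,0,0],[0,0,0]],"twist":[[0,0,0],[0,0,0],[0,0,0],[0,0,0],[0,0,0],[0,0,0],[0,0,0],[0,0,0],[0,0,0],[0,0,0],[0,0,0],[0,0,0],[0,0,0]]}'; python3 -c "
from h import *
iso();snap('side','side1')"
```

```text
t: 2.85
ee_pos: [566.0, 66.2, 161.7]
orientation: [3.138, 0.149, -0.005]
ft_force: [0.5, -0.2, 0.6]
width: 88.0
grasp_force: 0.0
t 2.85 iso [ -3.5 -82.7 161.7] yaw 0.0 zdir [-0.003 -0.    -1.   ] F [ 0.5 -0.3  0.6] w 88.0 g 0.0
```

View pics/side1.png

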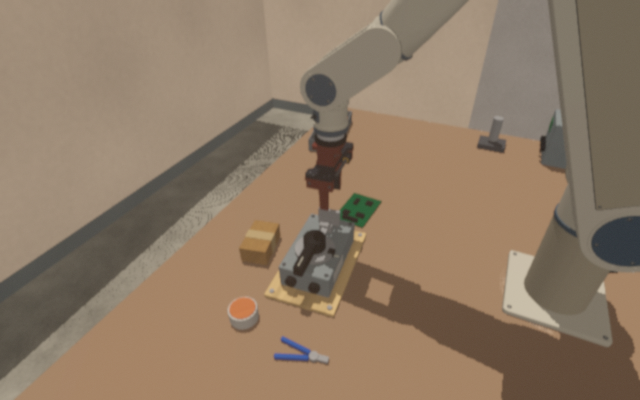

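The gripper stands above the bolt plate at about (325,215), clear of the lever, and the bystanders are untouched. Next I descend around the plate and close.

```bash
python3 -m creep '{"delta_pos":[[0.0035,-0.0027,0.005],[0,0,0.015],[0,0,0.015],[0,0,0.012],[0,0,0.01],[0,0,0]],"twist":[[0,0,0],[0,0,0],[0,0,0],[0,0,0],[0,0,0],[0,0,0]]}' 1
python3 -c "from h import *;iso()"
python3 -m creep '{"delta_pos":[[0,0,0],[0,0,0],[0,0,0],[0,0,0],[0,0,0],[0,0,0],[0,0,0],[0,0,0],[0,0,0],[0,0,0]],"twist":[[0,0,0],[0,0,0],[0,0,0],[0,0,0],[0,0,0],[0,0,0],[0,0,0],[0,0,0],[0,0,0],[0,0,0]]}' 0
python3 -c "from h import *;iso()"
```

```text
t: 3.4
ee_pos: [569.4, 69.2, 104.2]
orientation: [3.138, 0.149, -0.004]
ft_force: [-1.3, 0.0, 0.2]
width: 87.9
grasp_force: 0.0
t 3.4 iso [ 1.000e-01 -8.000e+01  1.042e+02] yaw -0.01 zdir [-0.002  0.    -1.   ] F [-1.3  0.1  0.2] w 87.9 g 0.0
t: 4.23
ee_pos: [570.2, 69.3, 105.7]
orientation: [-3.138, -0.149, -0.0]
ft_force: [-0.2, -0.6, 0.0]
width: 24.8
grasp_force: 0.0
t 4.23 iso [  1.  -80.  105.7] yaw -0.0 zdir [ 0.  0. -1.] F [-0.2 -0.6  0. ] w 24.8 g 0.0
```

Still closing; I wait a little longer, then pull in part.

```bash
python3 -m creep '{"delta_pos":[[0,0,0],[0,0,0],[0,0,0],[0,0,0],[0,0,0]],"twist":[[0,0,0],[0,0,0],[0,0,0],[0,0,0],[0,0,0]]}' 0
python3 -c "from h import *;iso()"
python3 -m creep '{"delta_pos":[[0,0.004,0],[0,0.004,0],[0,0.004,0],[0,0.004,0],[0,0.004,0],[0,0.004,0],[0,0.004,0],[0,0.003,0],[0,0.001,0],[0,0,0]],"twist":[[0,0,0],[0,0,0],[0,0,0],[0,0,0],[0,0,0],[0,0,0],[0,0,0],[0,0,0],[0,0,0],[0,0,0]]}'
python3 -c "from h import *;iso()"
```

```text
t: 4.65
ee_pos: [570.2, 69.4, 105.6]
orientation: [-3.138, -0.149, 0.0]
ft_force: [-0.3, 1.6, 0.1]
width: 9.8
grasp_force: 30.0
t 4.65 iso [  0.9 -79.8 105.6] yaw 0.0 zdir [-0.  0. -1.] F [-0.1  1.7  0.1] w 9.8 g 30.0
t: 5.48
ee_pos: [573.3, 35.8, 105.7]
orientation: [3.137, 0.148, 0.0]
ft_force: [-0.2, -7.2, 0.3]
width: 9.8
grasp_force: 30.0
t 5.48 iso [   0.9 -113.6  105.7] yaw -0.01 zdir [-0.    -0.001 -1.   ] F [-0.9 -7.2  0.3] w 9.8 g 30.0
```

```bash
python3 -m creep '{"delta_pos":[[0,0,0],[0,0,0],[0,0,0],[0,0,0],[0,0,0],[0,0,-0.01],[0,0,-0.02],[0,0,-0.025],[0,0,0],[0,0,0]],"twist":[[0,0,0],[0,0,0],[0,0,0],[0,0,0],[0,0,0],[0,0,0],[0,0,0],[0,0,0],[0,0,0],[0,0,0]]}' 0.6
python3 - <<'E'
from h import *
iso();im,d=snap('top','top1');P=cloud('top',d);q=(P-O)@A
m=(abs(q[...,2]-125)<5)&(abs(q[...,0])<35)&(q[...,1]<-60)&(q[...,1]>-130);print(m.sum(),np.median(q[m],0) if m.any() else '')
E
```

```text
t: 6.32
ee_pos: [574.4, 37.6, 162.7]
orientation: [-3.138, -0.149, -0.006]
ft_force: [0.2, 0.8, -0.5]
width: 52.7
grasp_force: 0.0
t 6.32 iso [   2.2 -111.9  162.7] yaw 0.01 zdir [ 0.004 -0.    -1.   ] F [ 0.3  0.7 -0.5] w 52.7 g 0.0
0
```

View pics/top1.png

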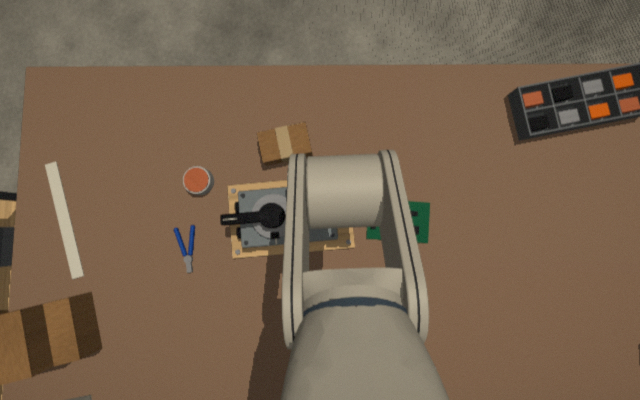

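The arm hides the plate in this view; the lever at (245,217) is still on. I move over the lever's far side with the fingers shutting, then check the plate.

```bash
python3 -m creep '{"delta_pos":[[0.0036,-0.0227,0],[0.0036,-0.0227,0],[0.0036,-0.0227,0],[0.0036,-0.0227,0],[0.0036,-0.0227,0],[0.0036,-0.0227,0],[0.0036,-0.0227,0],[0.0036,-0.0227,0],[0.0036,-0.0227,0],[0.0036,-0.0227,0],[0,0,0],[0,0,0]],"twist":[[0,0,0],[0,0,0],[0,0,0],[0,0,0],[0,0,0],[0,0,0],[0,0,0],[0,0,0],[0,0,0],[0,0,0],[0,0,0],[0,0,0]]}' 0
python3 - <<'E'
from h import *
iso();
for c in('top','side'):
    im,d=snap(c,c+'2');P=cloud(c,d);q=(P-O)@A
    m=(abs(q[...,2]-120)<10)&(abs(q[...,0])<35)&(q[...,1]<-60)&(q[...,1]>-135);print(m.sum(),np.median(q[m],0) if m.any() else '')
E
```

```text
t: 7.37
ee_pos: [586.7, 267.4, 159.4]
orientation: [3.137, 0.152, -0.003]
ft_force: [-0.5, 0.4, -0.8]
width: 0.4
grasp_force: 0.0
t 7.37 iso [ 36.1 115.7 159.4] yaw 0.12 zdir [-0.002 -0.001 -1.   ] F [-0.5  0.5 -0.8] w 0.4 g 0.0
134 [-4.96497769e-02 -1.13759319e+02  1.26701744e+02]
143 [  -2.40867553 -110.79034831  121.75638329]
```

View pics/side2.png

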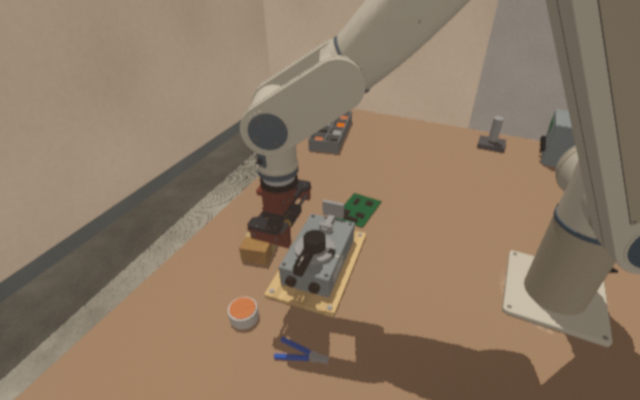

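Both cameras put the plate at y ≈ -112 to -114, so the bolt is at its stop (side picture: plate at (333,208)). The shut fingers are beyond the lever at about (275,235), above and clear of the carton. Descend and sweep the lever.

```bash
python3 -m creep '{"delta_pos":[[0.002,0,0.014],[0,0,0.015],[0,0,0.015],[0,0,0.01],[0,0,0],[-0.006,0,0],[-0.006,0,0],[0,0,0]],"twist":[[0,0,0],[0,0,0],[0,0,0],[0,0,0],[0,0,0],[0,0,0],[0,0,0],[0,0,0]]}' 0
python3 -c "from h import *;iso()"
python3 -m creep '{"delta_pos":[[-0.0076,-0.0012,0],[-0.0076,-0.0012,0],[-0.0076,-0.0012,0],[-0.007,0.0004,0],[-0.007,0.0004,0],[-0.007,0.0004,0],[-0.007,0.0023,0],[-0.007,0.0023,0],[-0.007,0.0023,0],[0,0,0]],"twist":[[0,0,0],[0,0,0],[0,0,0],[0,0,0],[0,0,0],[0,0,0],[0,0,0],[0,0,0],[0,0,0],[0,0,0]]}' 0
python3 -c "from h import *;iso()"
```

```text
t: 8.13
ee_pos: [576.6, 265.6, 107.2]
orientation: [-3.138, -0.149, 0.0]
ft_force: [0.4, -0.0, 0.5]
width: 0.2
grasp_force: 0.0
t 8.13 iso [ 25.9 114.9 107.2] yaw -0.0 zdir [-0.  0. -1.] F [ 0.4 -0.1  0.5] w 0.2 g 0.0
t: 8.97
ee_pos: [511.1, 254.4, 106.5]
orientation: [3.137, 0.149, -0.005]
ft_force: [0.3, -0.4, 0.5]
width: 0.3
grasp_force: 0.0
t 8.97 iso [-40.4 109.9 106.5] yaw -0.0 zdir [-0.003 -0.001 -1.   ] F [ 0.3 -0.4  0.5] w 0.3 g 0.0
```

```bash
python3 -m creep '{"delta_pos":[[-0.0064,0.0043,0],[-0.0064,0.0043,0],[-0.0064,0.0043,0],[-0.0053,0.0062,0],[-0.0053,0.0062,0],[-0.0053,0.0062,0],[-0.0033,0.006,0],[-0.0033,0.006,0],[-0.0033,0.005,0],[0,0,0]],"twist":[[0,0,0],[0,0,0],[0,0,0],[0,0,0],[0,0,0],[0,0,0],[0,0,0],[0,0,0],[0,0,0],[0,0,0]]}' 0
python3 -c "from h import *;iso();snap('side','side3')"
```

```text
t: 9.8
ee_pos: [472.7, 201.6, 106.6]
orientation: [3.138, 0.148, -0.001]
ft_force: [0.0, 0.4, 0.6]
width: 0.5
grasp_force: 0.0
t 9.8 iso [-83.6  61.  106.6] yaw -0.04 zdir [-0.001 -0.    -1.   ] F [0.1 0.4 0.6] w 0.5 g 0.0
```

View pics/side3.png

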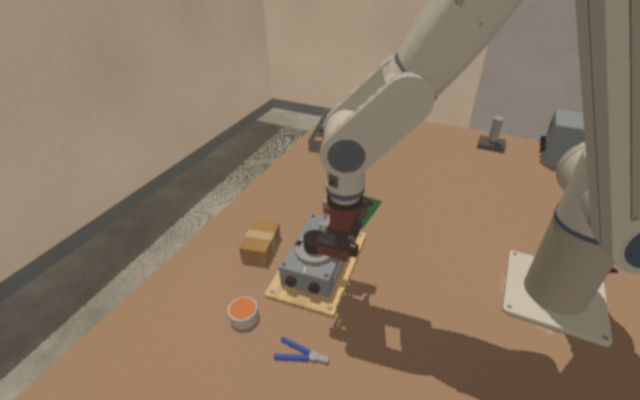

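The lever no longer lies along +y and points towards the robot, under the gripper at (335,245). I lift, go back over the plate with the gripper opening, and check the lever.

```bash
python3 -m creep '{"delta_pos":[[0,-0.003,-0.01],[0,0,-0.022],[0,0,-0.023],[0.0105,0.022,0],[0.0105,0.022,0],[0.0105,0.022,0],[0.0105,0.022,0],[0.0105,0.022,0],[0.0105,0.022,0],[0.0105,0.022,0],[0.0105,0.022,0],[0,0,0],[0,0,0],[0,0,0]],"twist":[[0,0,0],[0,0,0],[0,0,0],[0,0,0],[0,0,0],[0,0,0],[0,0,0],[0,0,0],[0,0,0],[0,0,0],[0,0,0],[0,0,0],[0,0,0],[0,0,0]]}' 1
python3 - <<'E'
from h import *
iso()
for c in('top','side'):
    im,d=snap(c,c+'4');P=cloud(c,d);q=(P-O)@A
    m=(abs(q[...,2]-125)<5)&(q[...,0]<-35)&(q[...,0]>-115)&(abs(q[...,1]-30)<60)
    if m.sum()>20: print(m.sum(),np.median(q[m],0),cv2.minAreaRect(q[m][:,:2].astype(np.float32)))
E
```

```text
t: 11.02
ee_pos: [573.1, 39.0, 161.9]
orientation: [-3.138, -0.149, 0.0]
ft_force: [0.4, 0.4, -0.3]
width: 87.2
grasp_force: 0.0
t 11.02 iso [   1.  -110.3  161.9] yaw -0.0 zdir [-0.  0. -1.] F [ 0.4  0.4 -0.3] w 87.2 g 0.0
395 [-73.08119692  29.07284589 124.53616684] ((-72.51902770996094, 29.48828887939453), (74.739013671875, 23.861040115356445), 0.1334778517484665)
239 [-73.70426142  32.42082724 123.93292335] ((-72.65225219726562, 30.493614196777344), (74.9426498413086, 25.12445831298828), 0.283035010099411)
```

View pics/side4.png

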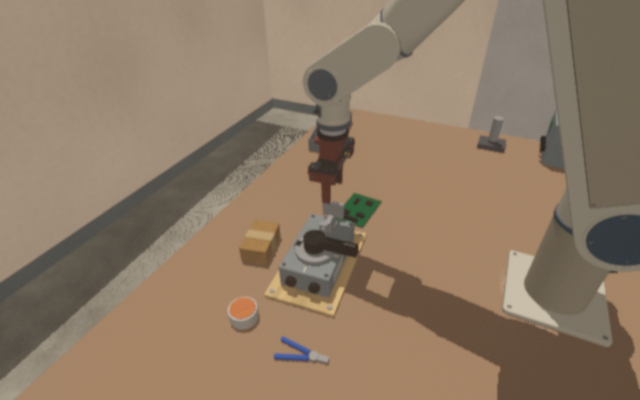

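The lever is exactly at off (0.1–0.3° off -x, (318,243) to (356,247) in the picture), and the open gripper stands over the plate at (335,213). Now I re-grip the plate.

```bash
python3 -m creep '{"delta_pos":[[-0.001,0.0035,0.005],[0,0,0.015],[0,0,0.015],[0,0,0.012],[0,0,0.009],[0,0,0]],"twist":[[0,0,0],[0,0,0],[0,0,0],[0,0,0],[0,0,0],[0,0,0]]}' 1
python3 -c "from h import *;iso()"
python3 -m creep '{"delta_pos":[[0,0,0],[0,0,0],[0,0,0],[0,0,0],[0,0,0],[0,0,0],[0,0,0],[0,0,0],[0,0,0],[0,0,0],[0,0,0],[0,0,0],[0,0,0],[0,0,0],[0,0,0]],"twist":[[0,0,0],[0,0,0],[0,0,0],[0,0,0],[0,0,0],[0,0,0],[0,0,0],[0,0,0],[0,0,0],[0,0,0],[0,0,0],[0,0,0],[0,0,0],[0,0,0],[0,0,0]]}' 0
python3 -c "from h import *;iso()"
```

```text
t: 11.62
ee_pos: [571.1, 35.1, 103.6]
orientation: [-3.138, -0.15, 0.006]
ft_force: [-0.5, 0.2, 0.2]
width: 87.7
grasp_force: 0.0
t 11.62 iso [  -1.4 -114.1  103.6] yaw 0.03 zdir [-0.004  0.    -1.   ] F [-0.5  0.3  0.2] w 87.7 g 0.0
t: 12.87
ee_pos: [572.6, 35.5, 105.7]
orientation: [-3.137, -0.149, 0.0]
ft_force: [-0.1, 5.1, 0.0]
width: 10.0
grasp_force: 30.0
t 12.87 iso [ 1.000e-01 -1.139e+02  1.057e+02] yaw -0.0 zdir [-0.     0.001 -1.   ] F [0.4 5.1 0. ] w 10.0 g 30.0
```

```bash
python3 -m creep '{"delta_pos":[[0,-0.004,0],[0,-0.004,0],[0,-0.004,0],[0,-0.004,0],[0,-0.004,0],[0,-0.004,0],[0,-0.004,0],[0,-0.003,0],[0,-0.002,0],[0,-0.001,0],[0,0,0],[0,0,0]],"twist":[[0,0,0],[0,0,0],[0,0,0],[0,0,0],[0,0,0],[0,0,0],[0,0,0],[0,0,0],[0,0,0],[0,0,0],[0,0,0],[0,0,0]]}'
python3 -c "from h import *;iso()"
```

```text
t: 13.87
ee_pos: [569.3, 69.3, 105.6]
orientation: [-3.137, -0.149, 0.0]
ft_force: [0.7, 5.4, -1.2]
width: 9.8
grasp_force: 30.0
t 13.87 iso [ 1.000e-01 -7.980e+01  1.056e+02] yaw -0.0 zdir [-0.     0.001 -1.   ] F [ 1.2  5.4 -1.2] w 9.8 g 30.0
```

The bolt is home at y = -79.8. I release, lift and move aside to verify.

```bash
python3 -m creep '{"delta_pos":[[0,0,0],[0,0,0],[0,0,0],[0,0,0],[0,0,0],[0,0,0],[0,0,-0.01],[0,0,-0.025],[0,0,-0.035],[0,0,-0.03],[-0.015,0.03,0],[-0.015,0.03,0],[-0.015,0.03,0],[-0.015,0.03,0],[-0.015,0.03,0],[-0.015,0.03,0],[-0.015,0.03,0],[0,0,0],[0,0,0],[0,0,0]],"twist":[[0,0,0],[0,0,0],[0,0,0],[0,0,0],[0,0,0],[0,0,0],[0,0,0],[0,0,0],[0,0,0],[0,0,0],[0,0,0],[0,0,0],[0,0,0],[0,0,0],[0,0,0],[0,0,0],[0,0,0],[0,0,0],[0,0,0],[0,0,0]]}' 0.6
python3 - <<'E'
from h import *
iso()
im,d=snap('side','side5');P=cloud('side',d);q=(P-O)@A
for n,x,y in(('lever',(-115,-35),(-30,90)),('plate',(-35,35),(-135,-60))):
    m=(abs(q[...,2]-124)<6)&(q[...,0]<x[1])&(q[...,0]>x[0])&(q[...,1]>y[0])&(q[...,1]<y[1])
    if m.sum()>5: print(n,m.sum(),np.median(q[m],0),cv2.minAreaRect(q[m][:,:2].astype(np.float32)))
E
```

```text
t: 15.53
ee_pos: [485.0, -150.2, 206.2]
orientation: [-3.138, -0.147, -0.001]
ft_force: [0.3, 0.5, -0.3]
width: 52.3
grasp_force: 0.0
t 15.53 iso [-104.6 -290.4  206.2] yaw -0.05 zdir [ 0.001 -0.    -1.   ] F [ 0.3  0.4 -0.3] w 52.3 g 0.0
lever 260 [-73.94913201  32.9587857  123.76114114] ((-72.68327331542969, 30.438549041748047), (75.70127868652344, 26.83270263671875), 1.6860291957855225)
plate 103 [  0.14385292 -77.20125568 125.31003864] ((-0.2339324951171875, -78.57318115234375), (59.29682540893555, 11.327929496765137), 0.0918259471654892)
```

View pics/side5.png

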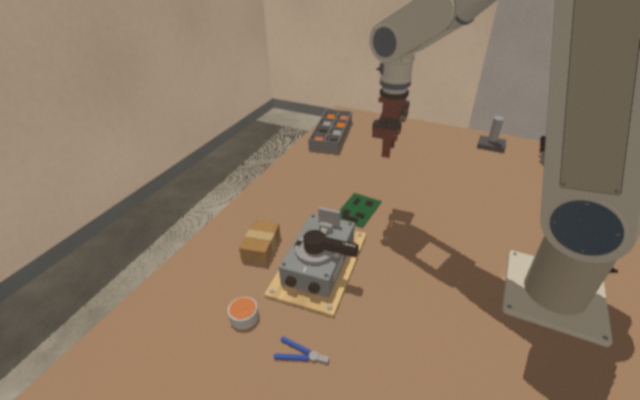

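The lever is off (end at (356,248)), the bolt plate is home at about (328,218), the bystanders are unmoved and the robot is clear.

```bash
python3 -c "
from workcell import close_job
print(close_job())"
```

```text
the job is handed in; nothing more can be done
None
```

The job is handed in: the bolt was pulled to its stop, the lever swung to off and the bolt pushed home again, with the last camera check showing the lever off, the bolt home, the bystanders in place and the arm clear; no verdict was returned.

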